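Sort the square kiln posts into the tray

TASK

Gather the three square kiln posts into the tray: the small one in the small bin, the middle one in the middle bin and the large one in the large bin, each set down gently (not dropped) and left standing upright on the bin's floor. The round posts do not belong there: leave them standing where they are.

Things in the scene. Friction and masses are not known exactly. Their poses are not given: they have to be found in the camera images.
- square_small: small square kiln post: buff ceramic block, 26 x 26 mm in section and 55 mm tall, about 70 g, standing loose on the bench, dark round bore mark in its top. Origin: centre of its underside; z up its length, x and y square to its side faces.
- round_small: small round kiln post: same buff ceramic and bore mark, but a cylinder 26 mm in diameter and 55 mm tall, standing loose. It does not belong in the tray. Origin: centre of its underside; z up.
- bin_small: small bin: open square white plastic bin, 56 x 56 mm outside and 16 mm high, walls and floor 4 mm thick (inside 48 x 48 mm), held fast in the tray. Origin: centre of its underside, 6 mm above the bench (so its inner floor is 10 mm above the bench); x and y square to its walls, z up.
- square_middle: middle square kiln post: buff ceramic block, 36 x 36 mm in section and 75 mm tall, about 170 g, standing loose on the bench, dark round bore mark in its top. Origin: centre of its underside; z up its length, x and y square to its side faces.
- round_middle: middle round kiln post: same buff ceramic and bore mark, but a cylinder 36 mm in diameter and 75 mm tall, standing loose. It does not belong in the tray. Origin: centre of its underside; z up.
- bin_middle: middle bin: open square white plastic bin, 68 x 68 mm outside and 32 mm high, walls and floor 4 mm thick (inside 60 x 60 mm), held fast in the tray. Origin: centre of its underside, 6 mm above the bench (so its inner floor is 10 mm above the bench); x and y square to its walls, z up.
- square_large: large square kiln post: buff ceramic block, 46 x 46 mm in section and 100 mm tall, about 360 g, standing loose on the bench, dark round bore mark in its top. Origin: centre of its underside; z up its length, x and y square to its side faces.
- round_large: large round kiln post: same buff ceramic and bore mark, but a cylinder 46 mm in diameter and 100 mm tall, standing loose. It does not belong in the tray. Origin: centre of its underside; z up.
- bin_large: large bin: open square white plastic bin, 80 x 80 mm outside and 48 mm high, walls and floor 4 mm thick (inside 72 x 72 mm), held fast in the tray. Origin: centre of its underside, 6 mm above the bench (so its inner floor is 10 mm above the bench); x and y square to its walls, z up.
- tray: low wooden carrying tray, 290 (x) x 100 (y) x 16 mm high, walls and floor 6 mm thick, held fast on the bench. The three bins stand in it in a row along its x axis, 92 mm apart centre to centre, in any order. Origin: centre of its underside; z up.
Mind the look-alikes: they are no part of the job. Leave any turquoise look-alike of the square_small alone.

How it is judged (in metres and radians):
At the end, for the whole second after the job is handed in: Each square post is at rest and upright (within 0.08 rad) on the floor of the bin of its own size (its centre within 22 mm of the bin's centre, its underside no more than 4.5 mm off the floor), and each round post stands upright (within 0.1 rad) within 20 mm of where it began (horizontal distance between square_small and bin_small below 0.022 m and z of square_small in the frame of bin_small between 0.0005 and 0.0085 m and angle between each of square_small, square_middle, square_large's own z axis and vertical below 0.08 rad and linear speed of each of square_small, square_middle, square_large below 0.02 m/s and angular speed of each of square_small, square_middle, square_large below 0.1 rad/s and horizontal distance between square_middle and bin_middle below 0.022 m and z of square_middle in the frame of bin_middle between 0.0005 and 0.0085 m and horizontal distance between square_large and bin_large below 0.022 m and z of square_large in the frame of bin_large between 0.0005 and 0.0085 m and distance of each of round_small, round_middle, round_large from where it was at the start of the episode below 0.02 m and angle between each of round_small, round_middle, round_large's own z axis and vertical below 0.1 rad); the robot touches nothing.
It fails at once if a square post is dropped into its bin (faster than 0.8 m/s within 45 mm of where it stands) ((horizontal distance between square_small and bin_small below 0.045 m and z of square_small in the frame of bin_small below 0.045 m and linear speed of square_small above 0.8 m/s) or (horizontal distance between square_middle and bin_middle below 0.045 m and z of square_middle in the frame of bin_middle below 0.045 m and linear speed of square_middle above 0.8 m/s) or (horizontal distance between square_large and bin_large below 0.045 m and z of square_large in the frame of bin_large below 0.045 m and linear speed of square_large above 0.8 m/s)).
It fails at once if a round post is moved by more than 20 mm or knocked over ((distance of round_small from where it was at the start of the episode above 0.02 m or angle between round_small's own z axis and vertical above 0.35 rad) or (distance of round_middle from where it was at the start of the episode above 0.02 m or angle between round_middle's own z axis and vertical above 0.35 rad) or (distance of round_large from where it was at the start of the episode above 0.02 m or angle between round_large's own z axis and vertical above 0.35 rad)).
It also fails if it takes over 80 s, if anything falls off the work surface, if the arm or the gripper's body presses on something with over 40 N, if the wrist force passes 120 N, or if a joint passes its speed limit or range.

ROBOT

A 6-joint arm with a two-finger parallel gripper is mounted at the origin on the work surface. World frame = base frame: x ahead of the robot, y to its left, z up, the work surface at z = 0. Lengths are in mm, angles in rad, forces in N, time in s.
With the tool pointing down it reaches from about 250 to 775 mm from the base axis. Payload 4 kg.
Tool frame: the origin (TCP) lies at the very end of the fingers, on their centre line; the grasp point (between the pads) lies 19 mm behind it; z points along the fingers, y is the direction in which the jaws open and shut (so a half turn about z gives the same grasp; the last joint's range is limited). The gripper opens to 85 mm and grips with 20 to 120 N. Pads are 22 mm wide; open, the fingers measure 114 mm over their backs; the gripper's body (76 mm by 85 mm) begins 54 mm behind the grasp point. The pads swing forward as they close: fully open they stand 13 mm farther back than shut.
Start: joints at [-1.302, 0.087, 1.371, -0, 1.684, -0.103], TCP at [199.81, -512.442, 196.141] pointing down, gripper open.
Joint ranges: [-3.1, 3.1], [-0.76, 2.03], [0.27, 2.55], [-1.08, 4.22], [0.17, 2.65], [-2.57, 2.57]. Speed limits (rad/s): [2.79, 2.79, 3.14, 3.14, 3.14, 3.14].

INTERFACE

Orientations are given as a rotation vector (axis times angle).
In Python, from workcell import sensors, imaging, job gives the robot as it stands.
- The arm moves only by the shell command python3 -m inch 'ROWS' [OPENING] [FORCE]. ROWS is JSON, a list of rows, each a list of 2 entries, a list of its own where there are three numbers: the shift along the tool's x, y, z in mm, then the turn about the tool's z in degrees. In form: [[[tx, ty, tz], roll], ...]. A call has 1 to 8 rows; each row is the pose to reach, as a shift and turn from the pose commanded when the call began, along the tool's axes at that moment; what a row does not reach only later rows make up. A row lasts 1/10 s, in which the tool goes at most 50 mm and 8.59 degrees, less where a joint would pass 70% of its speed; a pose out of reach is approached as far as the arm can. A call with a gripper value outside its range is refused whole. OPENING is the finger opening in mm, from 0 to 85.4, set as the call begins (- or left out, the last holds). The fingers move at their own pace and stop on an object; FORCE is the grip in N (left out, the last holds). Time passes only in rows, so rows that repeat a pose let the fingers close. It gives the time, the measured TCP pose, the force and the opening at its end, in the units of the state.
- sensors.get_state(): the state, without advancing time (a new reading comes with each control period).
- imaging.get_image(name): name is "scene" or "top" or "wrist"; returns the picture (480x640x3 uint8, red, green, blue); there is no depth.
- imaging.camera_params(name): a dict with "K" (3x3 intrinsics, pixels), "xyz" and "rotation" of the camera in the world. Camera axes: x right, y down, z forward; pixel columns grow to the right and rows downward; lengths in mm; the calibration is good to about 2 mm. A picture is of the moment at which its call begins: read the wrist's pose just before it. camera_params takes no time and is no camera call; for the wrist camera it gives the pose at the moment of the call.
- job.job_done(): hands the job in, once; it reports no verdict.
The state is a dict: "time": time; "joint_pos": joint angles; "joint_vel": joint speeds; "joint_efforts": joint torques, N m; "eef_pos": TCP position; "tool_rot": TCP orientation; "force": force on the tool from outside, world axes, zero at the start; "wrist_torque": the same for the moment, N m; "finger_gap": finger opening in mm.
Only numpy, scipy, OpenCV 4.12 (cv2) and the standard library are available. Lean on these libraries where they do the work, as an engineer would, in place of code of your own. Each camera call takes 0.05 s, during which the arm holds its last target. There are 200 camera calls.

## Working session

There is one attempt and no reset: what is moved stays moved. The work goes in short steps, Python scripts to look and compute and a shell command to move; the robot and the scene stay as the last step left them, time stands still between calls to the robot, and variables do not carry over. Pictures are saved under pics/ and viewed, about 12 in all and at most 16, crops included, and the job is handed in when it is done.

```bash
mkdir -p pics; ls; python3 - <<'E'
from workcell import sensors, imaging
import cv2
print(sensors.get_state())
for n in ("top","scene"):
    im=imaging.get_image(n); cv2.imwrite(f"pics/{n}0.png",im[:,:,::-1]); print(imaging.camera_params(n))
E
```

```text
pics
{'time': 0.0, 'joint_pos': array([-1.30209878e+00,  8.79884542e-02,  1.37230283e+00, -2.61012592e-05,
        1.68356972e+00, -1.03106555e-01]), 'joint_vel': array([ 1.37779094e-03,  1.35888945e-04, -8.76162718e-04,  4.34191416e-05,
       -6.34865016e-04, -1.41731568e-03]), 'joint_efforts': array([ 5.23844828e-04, -3.51863015e+01, -3.13273394e+01, -7.46255137e-05,
        1.06629202e-02, -2.84849853e-05]), 'eef_pos': array([ 199.64157683, -511.86285085,  194.89627381]), 'tool_rot': array([-3.08524407e+00, -5.80248434e-01,  3.35037694e-04]), 'force': array([-0.38494488, -0.12770635,  0.42984906]), 'wrist_torque': array([0.01884142, 0.06631761, 0.00428475]), 'finger_gap': 85.35338200210923}
{'K': array([[492.26621285,   0.        , 317.5198495 ],
       [  0.        , 492.26621285, 235.89058973],
       [  0.        ,   0.        ,   1.        ]]), 'xyz': array([432.83586168,  22.45744969, 830.01502898]), 'rotation': array([-2.125679  ,  2.19174609, -0.07374782])}
{'K': array([[472.05464236,   0.        , 324.2599769 ],
       [  0.        , 472.05464236, 235.69411666],
       [  0.        ,   0.        ,   1.        ]]), 'xyz': array([1069.24915653,  258.53602787,  662.52560212]), 'rotation': array([-1.4775083 , -2.13175075,  0.85154595])}
```

View pics/top0.png

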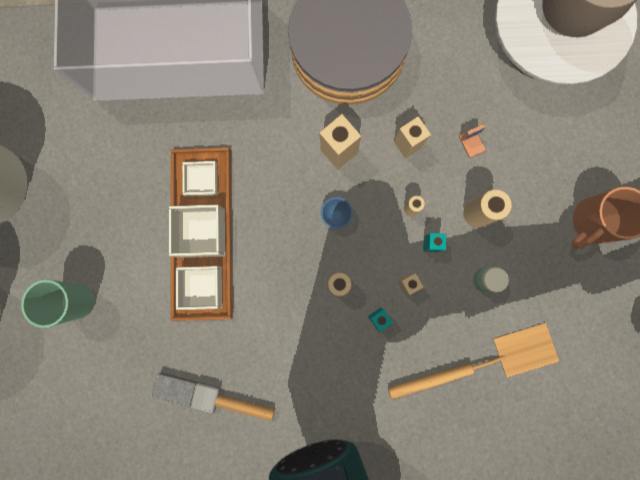

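View pics/scene0.png

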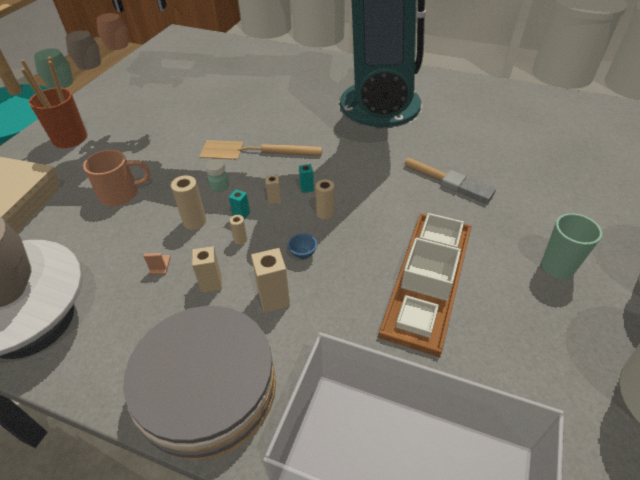

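```bash
cat > h.py <<'E'
import numpy as np, cv2
from scipy.spatial.transform import Rotation as R
from workcell import sensors, imaging
def ray(n,uv,z,cp=None):
    c=cp or imaging.camera_params(n); M=R.from_rotvec(c["rotation"]).as_matrix()
    d=M@np.linalg.solve(c["K"],[*uv,1]); return (c["xyz"]+d*(z-c["xyz"][2])/d[2])[:2].round(1)
def proj(n,p,cp=None):
    c=cp or imaging.camera_params(n); M=R.from_rotvec(c["rotation"]).as_matrix()
    q=c["K"]@(M.T@(np.array(p)-c["xyz"])); return (q[:2]/q[2]).round(1)
def tool():  # commanded-ish pose: position, yaw of tool y axis
    s=sensors.get_state(); return s["eef_pos"],R.from_rotvec(s["tool_rot"]).as_matrix()
E
python3 - <<'E'
import cv2
from h import *
im=cv2.imread("pics/top0.png")
a=cv2.resize(im[105:305,310:520],None,fx=3,fy=3,interpolation=cv2.INTER_CUBIC)
b=cv2.resize(im[140:325,160:240],None,fx=3,fy=3,interpolation=cv2.INTER_CUBIC)
cv2.imwrite("pics/a.png",a[:600]);cv2.imwrite("pics/b.png",b)
for n,uv,z in [("SL",(340,134),100),("SM",(414,131),75),("SS",(412,284),55),("RS",(417,204),55),("RL",(496,205),100),("RM",(340,284),75),("b1",(200,178),22),("b2",(196,231),38),("b3",(199,288),38)]: print(n,ray("top",uv,z))
E
```

```text
SL [657.7   3. ]
SM [ 665.8 -113.4]
SS [ 427.8 -102.2]
RS [ 553.4 -116. ]
RL [ 541.  -224.4]
RM [431.1  10.2]
b1 [615.  238.3]
b2 [523.8 241.2]
b3 [431.2 236.8]
```

View pics/a.png

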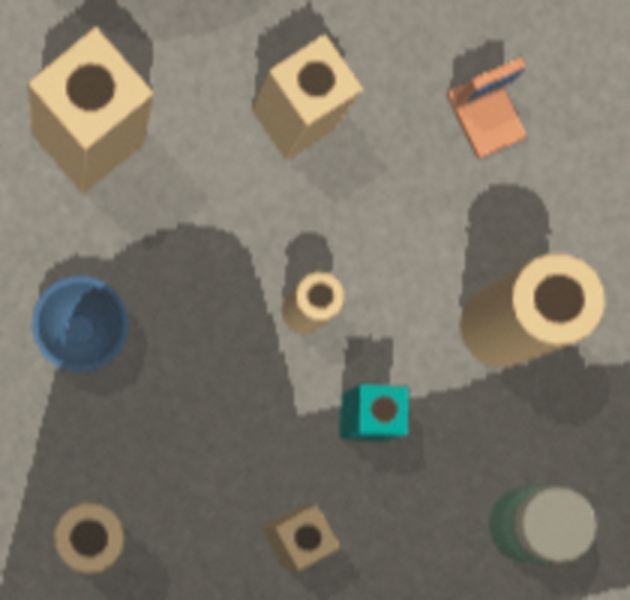

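View pics/b.png

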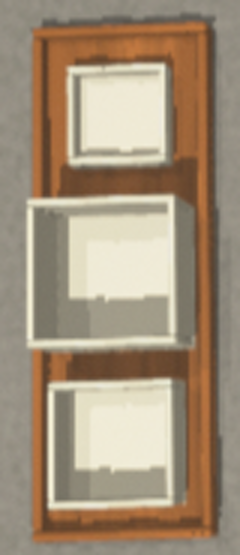

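The top view shows three buff squares: large at about (340,134), middle at (414,131) and small at (412,284). The buff rounds are at (417,204), (496,205) and (340,284), and the turquoise squares at (437,242) and (381,320) are the look-alikes. The enlarged crop confirms the three buff tops with four corners are the right ones. By rim size and height, the bins are small at (200,178), large at (195,231) and middle at (197,288).

```bash
cat >> h.py <<'E'
def go(x,y,z,yaw=None):
    """shift (tool axes) and roll (deg) to bring the TCP to x,y,z with the jaw (y) axis along yaw deg (mod 180)"""
    p,M=tool(); sh=M.T@(np.array([x,y,z])-p); cur=np.degrees(np.arctan2(M[1,1],M[0,1]))
    r=None if yaw is None else -((yaw-cur+90)%180-90)
    print("at",p.round(1),"jaw",round(cur,1),"j6",sensors.get_state()["joint_pos"][5].round(2),"-> shift",sh.round(1),"roll",r)
E
python3 - <<'E'
from h import *
def quad(name,c,off,z,n="top"):
    P=np.array([ray(n,(u/3+off[0],v/3+off[1]),z) for u,v in c]); e=np.roll(P,-1,0)-P
    a=np.degrees(np.arctan2(e[:,1],e[:,0]))%90
    print(name,P.mean(0).round(1),"sides",np.hypot(*e.T).round(1),"ang",a.round(1))
A=(310,105);B=(160,140)
quad("SL",[(97,27),(153,95),(84,150),(28,90)],A,100)
quad("SM",[(324,35),(362,90),(306,125),(268,73)],A,75)
quad("SS",[(317,505),(340,545),(301,570),(278,528)],A,55)
quad("bs",[(69,64),(168,64),(168,163),(69,165)],B,22)
quad("bl",[(28,200),(176,197),(178,345),(28,348)],B,54)
quad("bm",[(48,383),(174,381),(174,505),(48,507)],B,38)
go(658,3,147,45)
print(tool()[1].round(2))
E
```

```text
SL [656.    2.8] sides [45.3 44.8 42.1 47.8] ang [36.6 37.2 40.4 41.1]
SM [ 664.3 -114.9] sides [35.3 34.6 33.9 35.6] ang [31.2 30.3 32.8 32.6]
SS [ 427.7 -103.8] sides [23.7 24.2 24.6 23.7] ang [27.3 30.6 26.4 28.7]
bs [615.1 239.2] sides [56.1 56.4 55.6 57.6] ang [88.  89.4 89.2 89.9]
bl [522.5 239.8] sides [79.8 79.2 80.  79.4] ang [89.2  0.1 89.4  0. ]
bm [431.4 240.1] sides [68.5 66.2 68.  66.4] ang [89.2 89.5 89.3 89.9]
at [ 199.7 -511.9  195. ] jaw -68.7 j6 -0.1 -> shift [ 614.1 -313.1   48.8] roll 66.3031595757576
[[ 0.93  0.36 -0.  ]
 [ 0.36 -0.93  0.  ]
 [ 0.   -0.   -1.  ]]
```

```bash
python3 -m inch '[[[45,-23,0],-8],[[90,-46,0],-16],[[135,-69,0],-24],[[180,-93,0],-32],[[225,-116,0],-40],[[270,-139,0],-48],[[315,-162,0],-56],[[360,-185,0],-64]]' 72 50; python3 -c "
from h import *
go(657,3,195,39)"
```

```text
time: 0.9
eef_pos: [465.6, -210.9, 195.7]
tool_rot: [-2.304, -2.135, 0.0]
force: [0.2, -0.9, 0.1]
finger_gap: 71.9
at [ 465.6 -210.9  195.7] jaw -4.4 j6 -0.46 -> shift [227.9 174.5   0.7] roll -43.36964782853545
```

```bash
python3 -m inch '[[[35,28,0],-8],[[70,56,0],-16],[[105,82,0],-24],[[140,108,0],-32],[[175,135,0],-38],[[210,160,0],-43],[[228,174,0],-43],[[228,174,0],-43]]'; python3 - <<'E'
from h import *
go(657,3,50,39)
c=imaging.camera_params("wrist"); im=imaging.get_image("wrist"); cv2.imwrite("pics/w1.png",im[:,:,::-1])
import pickle; pickle.dump(c,open("w1.pkl","wb")); print(c["xyz"],proj("wrist",(657,3,100),c))
E
```

```text
time: 1.7
eef_pos: [657.9, 3.2, 194.0]
tool_rot: [-1.363, -2.828, 0.0]
force: [-0.2, 0.1, -0.3]
finger_gap: 72.1
at [657.9   3.2 194. ] jaw 38.5 j6 -0.75 -> shift [ 1.00e-01 -7.00e-01  1.44e+02] roll -0.45608080699705056
[613.9992917   60.40723677 372.35276332] [323.3 231.5]
```

View pics/w1.png

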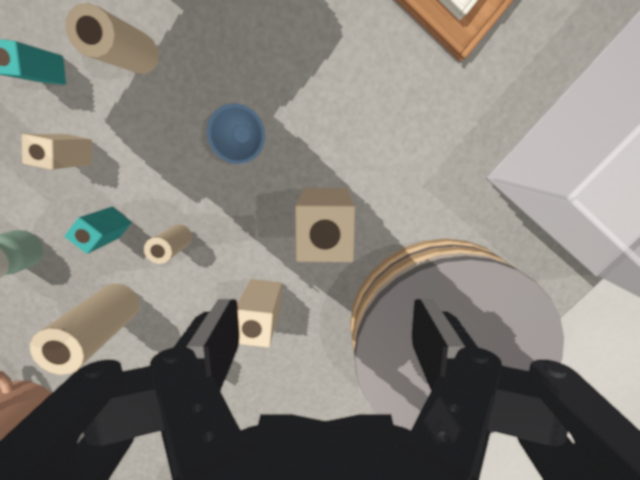

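Wrist view: the large square's top spans (295,205) to (355,261), centred at (325,233), against a prediction of (323,231). It is aligned with the jaws. The stack at (450,330) is near the right finger, so I'll check that clearance.

```bash
python3 - <<'E'
from h import *
import pickle; c=pickle.load(open("w1.pkl","rb"))
from scipy.optimize import least_squares
top=[(352,102),(320,95),(385,93),(294,68),(404,72)]   # lowest brown rim, top view
wr=[(450,240),(500,252),(405,252),(365,290),(353,325)] # lowest brown rim, wrist view
def res(v):
    x,y,r,z=v
    f=lambda n,cc,L:[np.hypot(*(np.array(ray(n,p,z,cc))-[x,y]))-r for p in L]
    return f("top",None,top)+f("wrist",c,wr)
s=least_squares(res,[770,0,95,20]); print("stack",s.x.round(1),"res",np.array(res(s.x)).round(1))
x,y,r,z=s.x
M=tool()[1]
for op in (60,72,85):
    t=[np.array([657,3])+k*(op/2+14.5)*M[:2,1]+q*11*M[:2,0] for k in(1,-1) for q in (1,-1)]
    print(op,[round(float(np.hypot(*(a-[x,y])))-r,1) for a in t])
# other jaw direction
    t=[np.array([657,3])+k*(op/2+14.5)*M[:2,0]+q*11*M[:2,1] for k in(1,-1) for q in (1,-1)]
    print("  alt",[round(float(np.hypot(*(a-[x,y])))-r,1) for a in t])
E
```

```text
stack [845.7 -21.3 106.4  20. ] res [ 2.2  1.9  4.1  0.2  1.6  0.2 -1.  -0.5 -3.6 -5. ]
60 [np.float64(65.3), np.float64(46.8), np.float64(124.0), np.float64(110.6)]
  alt [np.float64(111.5), np.float64(124.5), np.float64(46.0), np.float64(64.1)]
72 [np.float64(62.3), np.float64(43.4), np.float64(128.7), np.float64(115.5)]
  alt [np.float64(116.5), np.float64(129.3), np.float64(42.5), np.float64(61.0)]
85 [np.float64(59.2), np.float64(40.0), np.float64(133.8), np.float64(120.9)]
  alt [np.float64(122.0), np.float64(134.4), np.float64(38.8), np.float64(57.7)]
```

```bash
python3 -m inch '[[[0,0,35],0],[[0,0,70],0],[[0,0,100],0],[[0,0,125],0],[[0,0,140],0],[[0,0,146],0],[[0,0,146],0]]'; python3 -m inch '[[[0,0,0],0],[[0,0,0],0],[[0,0,0],0],[[0,0,0],0],[[0,0,0],0],[[0,0,0],0],[[0,0,0],0],[[0,0,0],0]]' 20 60
```

```text
time: 2.45
eef_pos: [656.5, -0.5, 49.8]
tool_rot: [-1.37, -2.826, 0.001]
force: [-0.0, -0.0, -0.3]
finger_gap: 72.4
time: 3.25
eef_pos: [658.9, -0.0, 52.8]
tool_rot: [1.367, 2.823, 0.003]
force: [1.4, -0.3, 5.5]
finger_gap: 44.1
```

```bash
python3 -m inch '[[[0,0,-10],0],[[0,0,-25],0],[[0,0,-45],0],[[0,0,-65],0],[[0,0,-85],0],[[0,0,-95],0],[[0,0,-100],0],[[0,0,-100],0]]'; python3 -c "
from h import *
go(522.5,240,155,90)"
```

```text
time: 4.05
eef_pos: [656.9, 0.1, 150.3]
tool_rot: [1.37, 2.827, -0.0]
force: [-0.4, 0.6, -4.5]
finger_gap: 43.8
at [6.569e+02 1.000e-01 1.503e+02] jaw 38.3 j6 -0.75 -> shift [271.6  43.2  -4.7] roll -51.698583115658494
```

```bash
python3 -m inch '[[[20,3,0],-5],[[60,10,0],-12],[[105,17,0],-20],[[150,24,0],-28],[[195,31,0],-36],[[235,38,0],-44],[[262,42,0],-50],[[271,43,0],-52]]';python3 -m inch '[[[0,0,0],0],[[0,0,0],0]]'; python3 - <<'E'
from h import *
go(522.5,240,57,90)
im=imaging.get_image("top"); cv2.imwrite("pics/t2.png",cv2.resize(im[130:340,120:300,::-1],None,fx=2.8,fy=2.8,interpolation=cv2.INTER_CUBIC))
im=imaging.get_image("scene"); cv2.imwrite("pics/s2.png",im[150:400,300:600,::-1])
E
```

```text
time: 4.85
eef_pos: [520.0, 241.9, 148.5]
tool_rot: [0.018, -3.138, -0.0]
force: [0.3, -1.2, -5.2]
finger_gap: 44.1
time: 5.05
eef_pos: [522.8, 238.4, 149.2]
tool_rot: [0.006, -3.141, 0.003]
force: [-0.6, 0.7, -4.8]
finger_gap: 44.4
at [522.8 238.4 149.2] jaw 90.2 j6 -1.24 -> shift [ 0.3  1.7 92.2] roll 0.20790816932131406
```

View pics/s2.png

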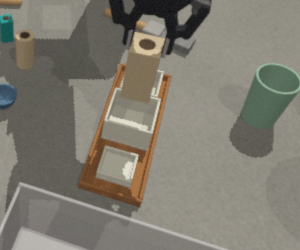

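```bash
python3 -m inch '[[[0,1,20],0],[[0,1,40],0],[[0,1,55],0],[[0,1,68],0],[[0,1,78],0],[[0,1,84],0],[[0,1,87],0],[[0,1,87],0]]';python3 -m inch '[[[0,0,1],0],[[0,0,2],0],[[0,0,3],0],[[0,0,3],0]]'
```

```text
time: 5.95
eef_pos: [523.1, 240.6, 63.6]
tool_rot: [-0.008, 3.141, 0.0]
force: [0.2, 0.2, -4.4]
finger_gap: 44.4
time: 6.35
eef_pos: [523.7, 240.9, 62.7]
tool_rot: [-0.008, 3.138, 0.001]
force: [-2.2, -0.5, 5.1]
finger_gap: 44.2
```

```bash
python3 -m inch '[[[0,0,0],0],[[0,0,0],0],[[0,0,0],0],[[0,0,0],0]]' 60;python3 -m inch '[[[0,0,-20],0],[[0,0,-50],0],[[0,0,-90],0],[[0,0,-120],0],[[0,0,-130],0]]'; python3 - <<'E'
from h import *
go(665,-114,190,32)
im=imaging.get_image("scene"); cv2.imwrite("pics/s3.png",cv2.resize(im[150:400,300:600,::-1],None,fx=2,fy=2))
E
```

```text
time: 6.75
eef_pos: [522.8, 240.4, 60.0]
tool_rot: [-0.008, 3.142, -0.0]
force: [0.2, -0.6, -0.9]
finger_gap: 59.8
time: 7.25
eef_pos: [524.6, 241.1, 194.7]
tool_rot: [-0.008, 3.134, 0.004]
force: [0.1, -0.2, 0.8]
finger_gap: 59.9
at [524.6 241.1 194.7] jaw 90.3 j6 -1.24 -> shift [-138.5 -355.8    4.8] roll 58.301534257090424
```

View pics/s3.png

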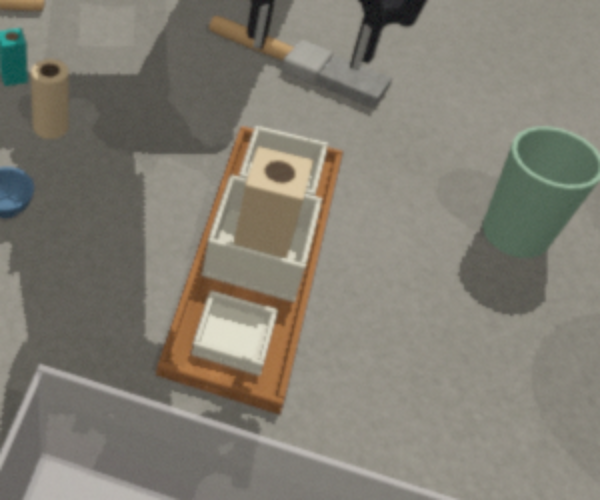

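The large post stands squarely in the large bin, with its top at about (280,170) in the crop. Next is the middle one.

```bash
python3 -m inch '[[[-17,-44,0],7],[[-35,-89,0],14],[[-52,-133,0],22],[[-69,-178,0],29],[[-87,-222,0],37],[[-104,-267,0],45],[[-122,-312,0],52],[[-139,-355,0],58]]' 60;python3 -m inch '[[[0,0,0],0],[[0,0,0],0],[[0,0,0],0]]'; python3 - <<'E'
from h import *
go(665,-114,35,32)
c=imaging.camera_params("wrist"); im=imaging.get_image("wrist"); cv2.imwrite("pics/w2.png",im[:,:,::-1])
import pickle; pickle.dump(c,open("w2.pkl","wb")); print(c["xyz"],proj("wrist",(665,-114,75),c))
E
```

```text
time: 8.1
eef_pos: [663.1, -115.7, 186.9]
tool_rot: [-1.521, -2.744, 0.002]
force: [0.9, 0.4, -0.2]
finger_gap: 60.2
time: 8.4
eef_pos: [662.9, -112.8, 188.4]
tool_rot: [-1.513, -2.75, 0.0]
force: [0.1, -0.8, -0.2]
finger_gap: 60.1
at [ 662.9 -112.8  188.4] jaw 32.4 j6 -0.82 -> shift [ -2.5   1.4 153.4] roll 0.37230720077994306
[625.43685651 -51.02413914 366.75721943] [325.9 228.7]
```

View pics/w2.png

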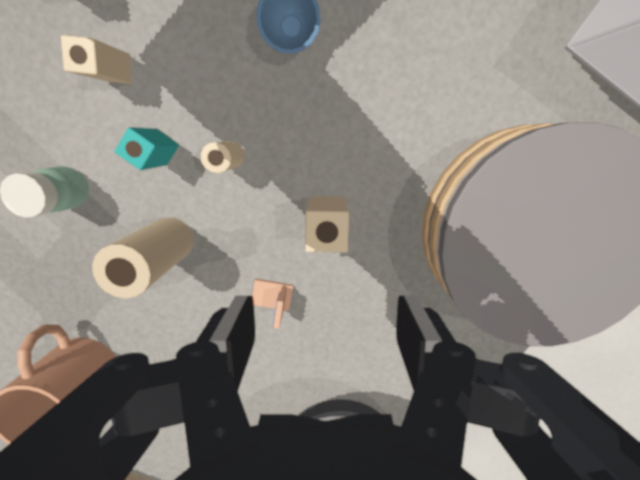

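Wrist view: the middle square's top is centred at (327,231), against a prediction of (326,229), and it is aligned. The orange clip at (272,295) is outside the finger paths.

```bash
python3 -m inch '[[[-1,1,40],0],[[-1,1,80],0],[[-1,1,112],0],[[-1,1,135],0],[[-1,1,148],0],[[-1,1,153],0],[[-1,1,153],0]]'; python3 -m inch '[[[0,0,0],0],[[0,0,0],0],[[0,0,0],0],[[0,0,0],0],[[0,0,0],0],[[0,0,0],0]]' 15 50;  python3 -m inch '[[[0,0,-10],0],[[0,0,-25],0],[[0,0,-45],0],[[0,0,-70],0],[[0,0,-95],0],[[0,0,-112],0],[[0,0,-120],0],[[0,0,-120],0]]'; python3 -c "
from h import *
go(431.5,240,155,90)"
```

```text
time: 9.15
eef_pos: [665.1, -113.4, 37.5]
tool_rot: [1.514, 2.752, 0.0]
force: [-1.1, -0.3, 0.7]
finger_gap: 60.3
time: 9.75
eef_pos: [666.4, -115.7, 42.9]
tool_rot: [1.514, 2.746, -0.0]
force: [-4.1, -1.8, 11.1]
finger_gap: 15.2
time: 10.55
eef_pos: [666.0, -114.3, 159.5]
tool_rot: [1.514, 2.748, 0.002]
force: [0.3, -0.0, -0.7]
finger_gap: 14.9
at [ 666.  -114.3  159.5] jaw 32.3 j6 -0.82 -> shift [424.8  -8.8   3.2] roll -57.69218007363253
```

```bash
python3 - <<'E'
from h import *
a=imaging.get_image("wrist")[:,:,::-1]; b=imaging.get_image("scene")[100:340,100:340,::-1]
cv2.imwrite("pics/w3.png",np.hstack([cv2.resize(a,(400,300)),cv2.resize(b,(300,300))]))
E
```

```text
(no output)
```

View pics/w3.png

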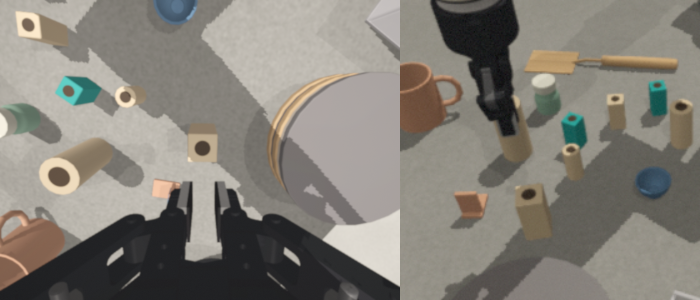

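```bash
python3 - <<'E'
from h import *
p,M=tool(); print(p)
print("tcp scene",proj("scene",p),"wrist",proj("wrist",p),"top",proj("top",p), "wristcam",imaging.camera_params("wrist")["xyz"])
for z in (0,75): print(z,proj("scene",(665,-114,z)),proj("top",(665,-114,z)),proj("wrist",(665,-114,z)))
im=imaging.get_image("scene")[:,:,::-1]; cv2.imwrite("pics/s4.png",cv2.resize(im[80:300,120:320],None,fx=2.5,fy=2.5))
E
```

```text
[ 664.63869007 -114.01191427  156.30410735]
tcp scene [193.8 219.2] wrist [323.5 277.5] top [424.1 113.9] wristcam [627.01112487 -52.05482751 334.54955186]
0 [212.6 282. ] [407.1 144.9] [324.9 215.2]
75 [204.2 254.2] [414.4 131.5] [324.6 236.5]
```

View pics/s4.png

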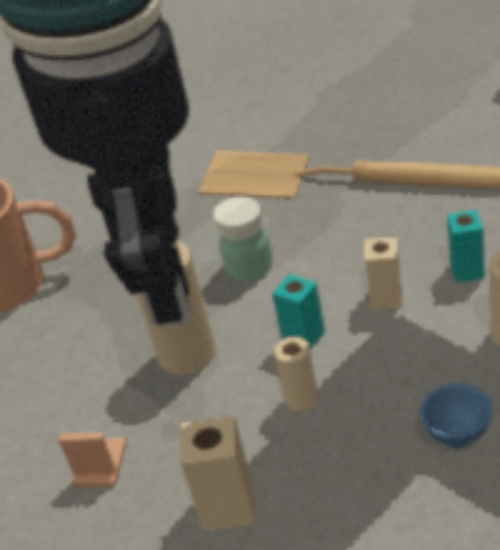

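The middle post was missed. It still stands, untouched, at (203,255) in the scene. The fingertips appear above where the stated TCP projects, so I'll measure by how much.

```bash
python3 - <<'E'
from h import *
p,M=tool()
for dz in (0,10,20,30,40):
    q=p+[0,0,dz]; print(dz,"scene",proj("scene",q),"wrist",proj("wrist",q))
im=imaging.get_image("wrist")[:,:,::-1]; im2=imaging.get_image("scene")[:,:,::-1]
cv2.imwrite("pics/w4.png",np.hstack([cv2.resize(im[200:400,220:440],None,fx=2,fy=2),cv2.resize(im2[160:240,150:220],None,fx=5,fy=5)]))
E
```

```text
0 scene [194.1 219.4] wrist [323.5 277.5]
10 scene [192.7 214.7] wrist [323.4 285. ]
20 scene [191.2 209.9] wrist [323.2 293.4]
30 scene [189.8 205. ] wrist [323.  302.7]
40 scene [188.3 200. ] wrist [322.8 313.1]
```

View pics/w4.png

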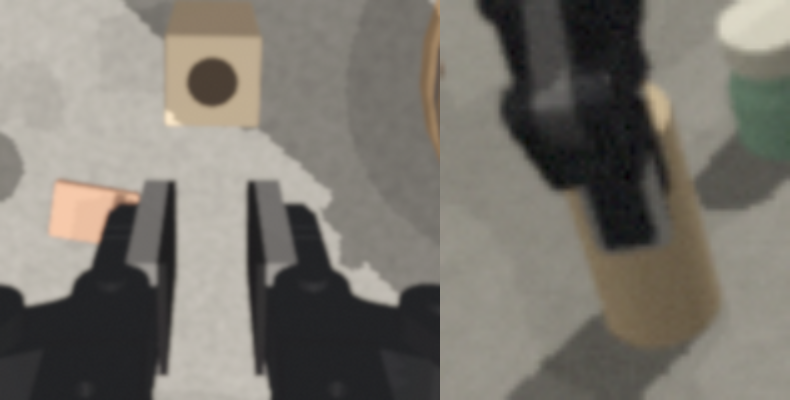

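The tips sit about 22 mm above the nominal TCP, plus about 6 mm more when opened. So the jaws only caught the top few millimetres and slid off. I'll retry lower.

```bash
python3 -m inch '[[[0,0,0],0],[[0,0,0],0],[[0,0,0],0],[[0,0,20],0],[[0,0,50],0],[[0,0,80],0],[[0,0,105],0],[[0,0,115],0]]' 60 50; python3 -m inch '[[[0,0,10],0],[[0,0,19],0],[[0,0,26],0],[[0,0,28],0],[[0,0,28],0]]'
```

```text
time: 11.6
eef_pos: [662.8, -113.6, 38.3]
tool_rot: [-1.513, -2.747, 0.003]
force: [-0.7, 0.3, 0.1]
finger_gap: 60.0
time: 12.1
eef_pos: [665.1, -114.2, 14.3]
tool_rot: [1.516, 2.751, 0.0]
force: [0.4, 0.3, 0.7]
finger_gap: 59.7
```

```bash
python3 -m inch '[[[0,0,0],0],[[0,0,0],0],[[0,0,0],0],[[0,0,0],0],[[0,0,0],0],[[0,0,0],0]]' 20 50; python3 -c "
from h import *
im=imaging.get_image('scene')[:,:,::-1]; cv2.imwrite('pics/s5.png',cv2.resize(im[160:320,130:290],None,fx=3,fy=3))"
```

```text
time: 12.7
eef_pos: [665.6, -114.3, 15.2]
tool_rot: [1.515, 2.75, 0.0]
force: [0.0, 0.0, 5.4]
finger_gap: 35.0
```

View pics/s5.png

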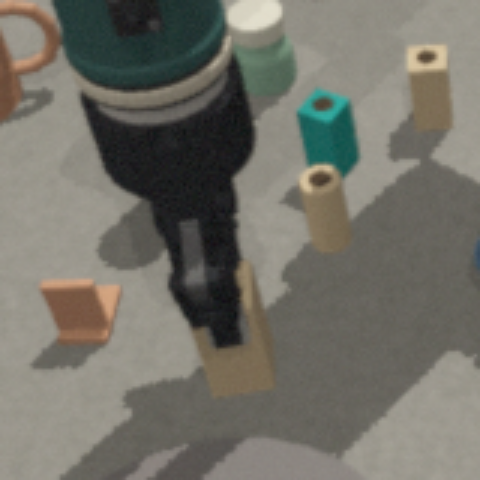

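The jaws now hold it at about mid-height (gap 35).

```bash
python3 -m inch '[[[0,0,-10],0],[[0,0,-25],0],[[0,0,-48],0],[[0,0,-75],0],[[0,0,-100],0],[[0,0,-118],0],[[0,0,-125],0],[[0,0,-125],0]]'; python3 -c "
from h import *
go(431.5,240,139,90)"
```

```text
time: 13.55
eef_pos: [665.6, -114.2, 140.8]
tool_rot: [1.515, 2.75, 0.001]
force: [-0.4, 0.1, -2.2]
finger_gap: 35.3
at [ 665.6 -114.2  140.8] jaw 32.3 j6 -0.82 -> shift [424.5  -8.5   0.9] roll -57.6932377723339
```

```bash
python3 -m inch '[[[20,0,0],-4],[[60,-1,0],-8],[[105,-2,0],-14],[[150,-3,0],-20],[[195,-4,0],-27],[[240,-5,0],-34],[[285,-6,0],-41],[[330,-7,0],-48]]'; python3 -c "
from h import *
go(431.5,240,139,90)"
```

```text
time: 14.35
eef_pos: [480.3, 162.1, 137.2]
tool_rot: [-0.258, -3.128, 0.001]
force: [0.9, 0.8, -1.0]
finger_gap: 35.3
at [480.3 162.1 137.2] jaw 80.6 j6 -1.19 -> shift [60.9 68.8 -1.7] roll -9.426458085349196
```

```bash
python3 -m inch '[[[25,28,0],-4],[[45,51,0],-8],[[58,65,0],-9.5],[[61,69,0],-9.5],[[61,69,0],-9.5]]'; python3 -c "
from h import *
go(431.5,240,24,90)"
```

```text
time: 14.85
eef_pos: [433.4, 239.3, 137.9]
tool_rot: [-0.004, -3.14, 0.002]
force: [-0.1, 1.1, -1.3]
finger_gap: 35.4
at [433.4 239.3 137.9] jaw 89.8 j6 -1.18 -> shift [  1.7   0.9 113.9] roll -0.15397293569768067
```

```bash
python3 -m inch '[[[0,1,25],0],[[0,1,50],0],[[0,1,72],0],[[0,1,90],0],[[0,1,102],0],[[0,1,109],0],[[0,1,112],0],[[0,1,112],0]]';python3 -m inch '[[[0,0,1],0],[[0,0,2],0],[[0,0,3],0],[[0,0,3],0]]'
```

```text
time: 15.65
eef_pos: [434.6, 240.2, 27.3]
tool_rot: [0.006, 3.141, -0.0]
force: [0.9, 0.2, -1.7]
finger_gap: 35.2
time: 16.05
eef_pos: [434.8, 240.6, 25.2]
tool_rot: [0.005, 3.14, 0.001]
force: [-1.0, -0.6, 2.6]
finger_gap: 35.0
```

```bash
python3 -m inch '[[[0,0,0],0],[[0,0,0],0],[[0,0,0],0],[[0,0,0],0]]' 50;python3 -m inch '[[[0,0,-20],0],[[0,0,-50],0],[[0,0,-90],0],[[0,0,-130],0],[[0,0,-150],0]]'; python3 -c "
from h import *
go(428,-103.5,174,28)"
```

```text
time: 16.45
eef_pos: [434.2, 240.3, 24.0]
tool_rot: [-0.005, -3.142, 0.0]
force: [-0.2, 0.9, -0.2]
finger_gap: 50.1
time: 16.95
eef_pos: [435.8, 241.0, 178.5]
tool_rot: [0.005, 3.135, 0.004]
force: [1.0, -0.1, -0.4]
finger_gap: 50.4
at [435.8 241.  178.5] jaw 89.8 j6 -1.18 -> shift [   6.6 -344.6    3.6] roll 61.80662150018327
```

```bash
python3 -m inch '[[[1,-43,0],8],[[2,-86,0],16],[[3,-130,0],24],[[4,-174,0],32],[[5,-218,0],40],[[5,-262,0],48],[[6,-305,0],55],[[7,-345,0],62]]' 50;python3 -m inch '[[[0,0,0],0],[[0,0,0],0],[[0,0,0],0]]'; python3 - <<'E'
from h import *
go(428,-103.5,0,28)
c=imaging.camera_params("wrist"); im=imaging.get_image("wrist"); print(c["xyz"],proj("wrist",(428,-103.5,55),c))
b=imaging.get_image("scene")
cv2.imwrite("pics/w5.png",np.hstack([im[100:480,100:540,::-1],cv2.resize(b[190:330,380:490,::-1],(298,380))]))
E
```

```text
time: 17.75
eef_pos: [425.6, -106.5, 174.2]
tool_rot: [1.63, 2.685, 0.0]
force: [0.5, 0.3, 0.3]
finger_gap: 50.1
time: 18.05
eef_pos: [426.0, -103.7, 174.0]
tool_rot: [-1.62, -2.691, -0.001]
force: [0.2, 0.8, -0.3]
finger_gap: 49.7
at [ 426.  -103.7  174. ] jaw 27.9 j6 -0.86 -> shift [ -0.8   1.8 174. ] roll -0.10422912893200476
[393.0492531  -39.03355094 352.23875851] [326.5 225.2]
```

View pics/w5.png

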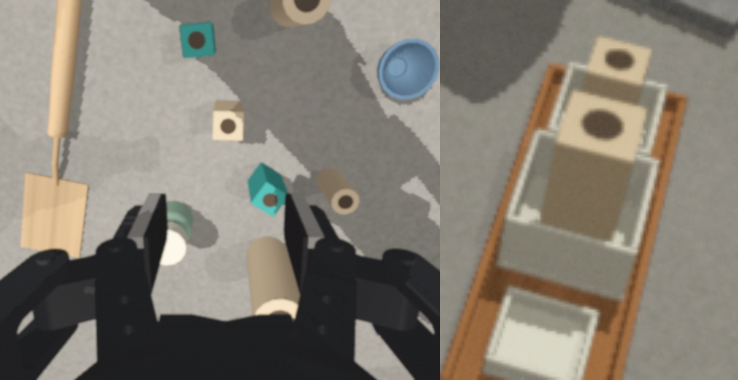

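Both placed posts stand upright in their bins. The small square's top is centred at (228,126) in the crop, full-frame (328,226), against a prediction of (326,225), and it is aligned. The turquoise posts at (197,40) and (268,190) are clear of the fingers.

```bash
python3 -m inch '[[[0,1,40],0],[[0,1,80],0],[[0,1,115],0],[[0,1,140],0],[[0,1,152],0],[[0,1,156],0],[[0,1,156],0]]'; python3 -m inch '[[[0,0,6],0],[[0,0,11],0],[[0,0,15],0],[[0,0,15],0]]'; python3 -m inch '[[[0,0,0],0],[[0,0,0],0],[[0,0,0],0],[[0,0,0],0],[[0,0,0],0],[[0,0,0],0]]' 12 40
```

```text
time: 18.85
eef_pos: [427.5, -103.9, 18.7]
tool_rot: [1.621, 2.69, 0.0]
force: [-0.2, -0.0, -0.1]
finger_gap: 49.7
time: 19.25
eef_pos: [426.5, -104.1, 2.7]
tool_rot: [-1.622, -2.689, 0.0]
force: [-0.5, 0.3, 0.6]
finger_gap: 50.2
time: 19.85
eef_pos: [427.2, -104.3, 3.5]
tool_rot: [1.622, 2.689, 0.0]
force: [0.5, -0.4, 1.4]
finger_gap: 25.0
```

```bash
python3 -m inch '[[[0,0,-10],0],[[0,0,-28],0],[[0,0,-55],0],[[0,0,-85],0],[[0,0,-115],0],[[0,0,-138],0],[[0,0,-150],0],[[0,0,-150],0]]'; python3 -c "
from h import *
go(615,239,153,90)"
```

```text
time: 20.65
eef_pos: [427.9, -104.5, 155.1]
tool_rot: [1.621, 2.687, 0.001]
force: [0.1, 0.1, -0.9]
finger_gap: 25.1
at [ 427.9 -104.5  155.1] jaw 27.8 j6 -0.85 -> shift [216.6 325.7   2.3] roll -62.19544380819684
```

```bash
python3 -m inch '[[[14,20,0],-5],[[36,54,0],-12],[[60,90,0],-19],[[84,126,0],-26],[[108,162,0],-33],[[132,198,0],-40],[[156,234,0],-47],[[180,270,0],-54]]'; python3 -m inch '[[[20,16,0],-5],[[35,25,0],-8],[[40,31,0],-8],[[40,31,0],-8]]'; python3 -c "
from h import *
go(615,239,13,90)"
```

```text
time: 21.45
eef_pos: [581.2, 182.4, 150.4]
tool_rot: [-0.216, -3.13, 0.002]
force: [0.7, -1.6, 0.1]
finger_gap: 24.7
time: 21.85
eef_pos: [545.6, 217.4, 153.1]
tool_rot: [0.006, 3.141, -0.001]
force: [0.1, -1.1, -0.1]
finger_gap: 25.2
at [545.6 217.4 153.1] jaw 89.8 j6 -1.28 -> shift [-69.3  21.9 140.1] roll -0.22004061787325213
```

My second call used the previous axes and so moved the wrong way. It was high up and touched nothing, so I'll correct it now.

```bash
python3 -m inch '[[[-20,6,0],0],[[-45,14,0],0],[[-63,20,0],0],[[-69,22,0],0],[[-69,22,0],0],[[-69,22,0],0]]'; python3 -c "
from h import *
go(615,239,13,90)
im=imaging.get_image('scene')[:,:,::-1]; im2=imaging.get_image('top')[:,:,::-1]
cv2.imwrite('pics/s6.png',cv2.resize(im[180:380,340:500],None,fx=2.5,fy=2.5))"
```

```text
time: 22.45
eef_pos: [615.3, 238.2, 153.3]
tool_rot: [-0.007, -3.141, 0.001]
force: [-0.1, -1.0, -0.3]
finger_gap: 25.2
at [615.3 238.2 153.3] jaw 89.7 j6 -1.28 -> shift [  0.2   0.8 140.3] roll -0.2671757159199899
```

View pics/s6.png

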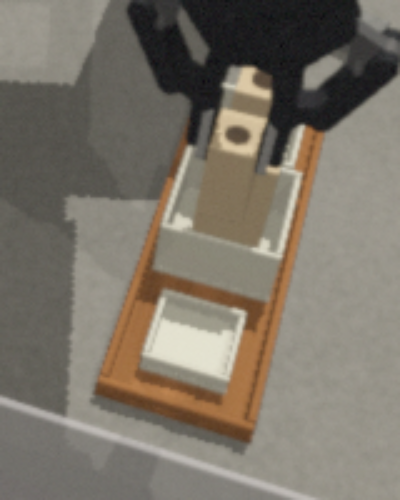

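```bash
python3 -m inch '[[[0,1,30],0],[[0,1,62],0],[[0,1,90],0],[[0,1,112],0],[[0,1,126],0],[[0,1,134],0],[[0,1,137],0],[[0,1,137],0]]';python3 -m inch '[[[0,0,1],0],[[0,0,2],0],[[0,0,3],0],[[0,0,3],0]]'
```

```text
time: 23.35
eef_pos: [616.1, 240.3, 16.9]
tool_rot: [0.005, 3.14, 0.0]
force: [-0.5, 1.0, -0.3]
finger_gap: 25.1
time: 23.75
eef_pos: [616.0, 240.3, 13.6]
tool_rot: [0.005, 3.141, 0.0]
force: [0.8, 0.8, -0.3]
finger_gap: 25.0
```

```bash
python3 -m inch '[[[0,0,1],0],[[0,0,1],0],[[0,0,1],0]]'
```

```text
time: 24.05
eef_pos: [616.2, 240.3, 13.5]
tool_rot: [0.005, 3.14, 0.001]
force: [-1.8, -0.0, 5.0]
finger_gap: 24.7
```

Contact. I'll release, retreat and check.

```bash
python3 -m inch '[[[0,0,0],0],[[0,0,0],0],[[0,0,0],0],[[0,0,0],0]]' 42;python3 -m inch '[[[0,0,-20],0],[[0,0,-60],0],[[0,0,-110],0],[[0,0,-160],0],[[0,0,-200],0],[[0,0,-200],0]]'; python3 -m inch '[[[0,-50,0],0],[[0,-100,0],0],[[0,-150,0],0],[[0,-200,0],0],[[0,-230,0],0],[[0,-230,0],0]]'; python3 - <<'E'
from h import *
t=imaging.get_image('top')[:,:,::-1]; s=imaging.get_image('scene')[:,:,::-1]
cv2.imwrite('pics/top9.png',t)
cv2.imwrite('pics/f.png',np.hstack([cv2.resize(t[130:330,150:530],None,fx=1.25,fy=1.25)[:250],cv2.resize(s[190:360,370:480],(162*250//250,250))]))
# rounds: shift versus the first picture, by template matching
o=cv2.imread('pics/top0.png')
for n,(u,v) in dict(RS=(417,204),RL=(496,205),RM=(340,284)).items():
    m=cv2.matchTemplate(t[v-40:v+40,u-40:u+40].copy(),o[v-18:v+18,u-18:u+18],cv2.TM_CCOEFF_NORMED); print(n,round(float(m.max()),2),np.array(cv2.minMaxLoc(m)[3])-22)
E
```

```text
time: 24.45
eef_pos: [615.4, 240.1, 11.5]
tool_rot: [-0.005, -3.141, 0.0]
force: [-0.4, 0.9, -0.6]
finger_gap: 41.9
time: 25.05
eef_pos: [618.9, 241.1, 221.8]
tool_rot: [0.005, 3.126, 0.007]
force: [0.2, -0.0, 1.5]
finger_gap: 41.9
time: 25.65
eef_pos: [614.4, 5.6, 210.8]
tool_rot: [-0.015, -3.14, 0.003]
force: [-0.2, 0.5, 0.3]
finger_gap: 41.8
RS 0.27 [-1 20]
RL 0.99 [0 0]
RM 0.17 [ -7 -17]
```

View pics/f.png

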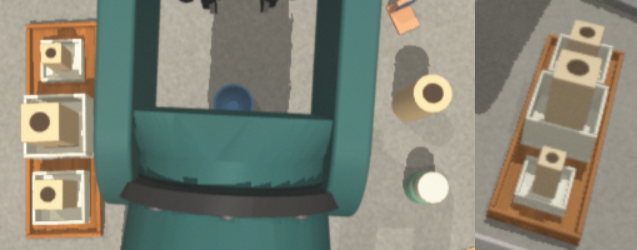

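```bash
python3 - <<'E'
from h import *
for n,uv,z,b in [("SS",(190,172.4),65,(615,239)),("SM",(187.6,286),85,(431.4,240)),("SL",(181.2,227.6),110,(522.5,240))]:
    q=ray("top",uv,z); print(n,q,"off",(q-b).round(1))
s=imaging.get_image('scene')[:,:,::-1]; o=cv2.imread('pics/scene0.png')
for n,(u,v) in dict(RS=(238,229),RL=(188,200),RM=(325,200)).items():
    m=cv2.matchTemplate(s[v-40:v+40,u-40:u+40].copy(),o[v-18:v+18,u-18:u+18],cv2.TM_CCOEFF_NORMED); print(n,round(float(m.max()),2),np.array(cv2.minMaxLoc(m)[3])-22)
cv2.imwrite('pics/g.png',s)
E
```

```text
SS [614.9 242.8] off [-0.1  3.8]
SM [434.8 241.5] off [3.4 1.5]
SL [521.3 243.4] off [-1.2  3.4]
RS 0.83 [0 0]
RL 0.82 [0 0]
RM 0.66 [-1  0]
```

View pics/g.png

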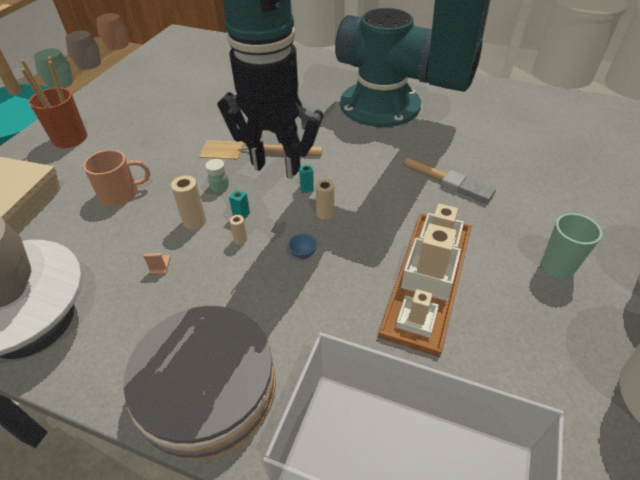

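The square posts stand in their own bins at (422,300), (437,240) and (445,215). The rounds at (187,200), (238,229) and (325,200) and the turquoise posts are where they began, and the gripper is clear. I'm handing in.

```bash
python3 -c "
from workcell import job
print(job.job_done())"
```

```text
the job is handed in; nothing more can be done
None
```

I handed the job in at about 26 s of the 80 s allowed. All three square posts were standing upright in the bins of their own size, each lowered until it touched the floor and then released.

**Last checks:**
- **Square posts:** seen from the top camera, their centres were within about 4 mm of their bin centres (small 3.8 mm, middle 3.7 mm, large 3.6 mm). I judged them upright by eye from the scene picture.
- **Round posts:** all three were within 1 pixel of where they started in the scene picture. The match was weaker for the middle round post (0.66) because the shadows had changed. The arm hid the small and middle rounds from the top camera, so those two were checked in the scene picture only.
- **Turquoise look-alikes:** they look unmoved in the scene picture.

**What went wrong on the way:**
- **Missed grasp:** the first try at the middle post closed too high and slid off, because the fingertips sit about 22 mm above the stated tool point. The post did not visibly move, and the second try, lower down, held.
- **Wrong axes:** one move with the small post was typed in the previous call's axes. It moved the wrong way high above the tray, touched nothing, and I corrected it.

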